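# Open the grip case and hold its cover for a colleague

### The job

Before moving the yellow catch knob, gently tug the blue case's cover upward by its red handle to learn whether the catch is holding it. If it is, slide the knob all the way across to its other end. Then raise the cover by its handle to about half open (some 45 degrees) and finish still holding it there by the handle, so that a colleague can take the grips out; leave the other things on the bench where they are.

Things in the scene. Friction and masses are not known exactly. Their poses are not given: they have to be found in the camera images.
- case: Blue steel case fixed to the bench, 200 (x) by 280 (y) by 100 mm high, aluminium cover on top. Origin: centre of its underside; x points to its rear (the hinge side), y to its left seen from the robot, z up; the front looks to -x. It stands turned by up to 0.3 rad. A black catch housing (55 by 88 mm, top 100 mm above the bench) sticks out of the front at y = +41 to +129 mm.
- cover (a joint): Hinge angle of the cover in rad: 0 shut, grows as the front edge rises. The cover is an aluminium plate 200 by 280 by 8 mm, 0.3 to 0.65 kg, hinged at the case's rear top edge; it falls shut when let go. If the catch holds it, the front edge rises only some 7 mm (about 0.03 rad) and then stops hard; do not pull beyond about 20 N. If not caught, 2 to 4 N at the handle lifts it.
- cover_handle (a point): Middle of the red round handle bar (12 mm thick, 90 mm long, along the case's y). With the cover shut it lies in the case frame at x = -125, y = -60, z = 139 mm, i.e. 31 mm over the cover's top face and 25 mm in front of its front edge. Pinched from above with the fingers closing along the case's x, it can turn between the fingers as the cover swings. Site axes turn with the cover.
- cover_hinge (a point): Middle of the hinge line, which runs along the case's y; in the case frame x = +100, y = 0, z = 100 mm. The handle bar circles it at 228 mm.
- catch (a joint): Travel of the catch knob in m: 0 at its right end (starts there, within 2 mm), 0.020 at its left end; it slides along the case's +y, takes about 3 N and stays where it is left. The two ends are unmarked: one of them lets the cover go and the other catches it, or neither catches; which one cannot be seen. If the cover is caught at the start, the left end (0.019 or more) frees it; if it is free at the start, sliding the knob may catch it.
- catch_knob (a point): Grasp point of the yellow catch knob, an upright block 14 by 14 mm whose top lies 37 mm and this point 21 mm above the black housing's top face. In the case frame at x = -132, y = 75 mm plus the travel, z = 121 mm. Pinch it from above with the fingers closing along the case's y; the cover's front edge is 32 mm behind it. The nearer end of the red handle bar is at y = -9 mm.
- cup: White plastic cup, 72 mm wide, 85 mm high; bystander. Origin: centre of its underside.
- bottle: Clear bottle with a blue cap, 60 mm wide, 140 mm high; bystander. Origin: centre of its underside.
- wrench: Steel wrench lying on the bench; bystander.
- grip_jaw: Dark steel grip jaw, 50 by 40 by 30 mm with a 35 mm stud on top; bystander. Origin: centre of its underside.
- specimen0: Aluminium tensile specimen, 100 by 22 by 6 mm, lying in the blue tray; bystander.
- specimen1: Orange plastic tensile specimen, 100 by 22 by 6 mm, lying in the blue tray; bystander.

How it is judged (in metres and radians):
On the way, in this order (a step that is already met when the one before it is completed fails the run):
1. the cover has been tugged up from shut by its handle while the catch knob was still where it started (value of joint cover above 0.012 rad and value of joint catch below 0.005 m and distance between the grasp point and cover_handle below 0.06 m), for 0.1 s.
2. the cover has been raised clear of the catch (value of joint cover above 0.35 rad), for 0.1 s.
At the end, for the whole second after the job is handed in: The cover stands still between 0.55 and 1.05 rad open, the fingers are at its handle (grasp point within 60 mm of the bar's middle) and press on it with over 0.5 N, still holding it (value of joint cover between 0.55 and 1.05 rad and velocity of joint cover between -0.05 and 0.05 rad/s and contact force between the fingers and cover above 0.5 N and distance between the grasp point and cover_handle below 0.06 m); the arm keeps its last pose, push and grip.
It fails at once if the caught cover is pulled so hard that the catch is strained beyond 40 N (contact force between cover and catch above 40 N).
It fails at once if a bystander on the bench is pushed more than 40 mm or knocked over (distance of any of cup, bottle, wrench, grip_jaw, specimen0, specimen1 from where it was at the start of the episode above 0.04 m or angle between any of cup, bottle, wrench, grip_jaw, specimen0, specimen1's own z axis and vertical above 0.5 rad).
It also fails if it takes over 64 s, if anything falls off the work surface, if the arm or the gripper's body presses on something with over 40 N, if the wrist force passes 120 N, or if a joint passes its speed limit or range.

### The arm

A 6-joint arm with a two-finger parallel gripper is mounted at the origin on the work surface. World frame = base frame: x ahead of the robot, y to its left, z up, the work surface at z = 0. Lengths are in mm, angles in rad, forces in N, time in s.
With the tool pointing down it reaches from about 300 to 775 mm from the base axis. Payload 14.6 kg.
Tool frame: the origin (TCP) lies midway between the tips of the shut fingers; the grasp point (between the pads) lies 19 mm behind it (grip_depth is the distance from the TCP to the grasp point, in mm); z points along the fingers, y is the direction in which the jaws open and shut (so a half turn about z gives the same grasp; the last joint's range is limited). The gripper opens to 94 mm and grips with 3 to 60 N. Pads are 16 mm wide; open, the fingers measure 119 mm over their backs; the gripper's body (75 mm by 177 mm) begins 78 mm behind the grasp point.
Start: joints at [1.077, 0.3, 1.521, -0, 1.321, -0.067], TCP at [227.674, 500.653, 178.846] pointing down, gripper open.
Joint ranges: [-3.03, 3.03], [-0.79, 2.21], [0.23, 2.52], [-1.04, 4.18], [0, 3.07], [-2.55, 2.55]. Speed limits (rad/s): [2.22, 2.22, 2.57, 3.14, 3.14, 3.14].

### API

Orientations are given as [roll, pitch, yaw] about the fixed x, y, z axes, in that order (R = Rz(yaw) Ry(pitch) Rx(roll)).
In Python, from cell import read_state, camera, camera_info, sign_off, grip_depth gives the robot as it stands.
- The arm moves only by the tool drive_tool, never from a script. Its argument "motion" is one flat list of numbers, 4 for each row, row after row: the shift along the tool's x, y, z in mm, then the turn about the tool's z in rad. A call has 1 to 8 rows; each row shifts and turns the pose as measured when the row begins, along the tool's axes as they then stand; what a row does not reach is not made up. A row lasts 1/12 s, in which the tool goes at most 41.7 mm and 7.16 degrees, less where a joint would pass 70% of its speed; a pose out of reach is approached as far as the arm can. A call is refused whole if a number of a shift passes 41.7 or a number of a turn 0.125, either way. A call with a gripper value outside its range is refused whole. "jaw" is the closure, from 0 (fully open) to 1 (shut), set as the call begins (left out, the last holds). The fingers move at their own pace and stop on an object; "grip_force" is the grip in N (left out, the last holds). Time passes only in rows, so rows that do not move let the fingers close. It gives the time, the measured TCP pose, the force and the opening at its end, in the units of the state.
- read_state(): the state, without advancing time (a new reading comes with each control period).
- camera(name): name is "scene" or "top"; returns the picture (400x640x3 uint8, red, green, blue); there is no depth.
- camera_info(name): a dict with "fovy" (degrees; the focal length in pixels is half the picture's height over the tangent of half this angle, whatever the lens; pixels are square), "cx", "cy" (the principal point, pixels), "k1" (the pictures are not rectified: a ray, as slopes to the right and down, at radius r is drawn at 1 + k1 r^2 times it, then the intrinsics apply), "camera_from_world" (4x4, takes a point from world to camera coordinates). Camera axes: x right, y up, looking along -z (the intrinsics and any distortion apply to the point x, -y, -z); pixel columns grow to the right and rows downward; lengths in mm; the calibration is good to about 2 mm. A picture is of the moment at which its call begins. camera_info takes no time and is no camera call.
- sign_off(): hands the job in, once; it reports no verdict.
The state is a dict: "clock": time; "joints": joint angles; "qd": joint speeds; "effort": joint torques, N m; "eef_pos": TCP position; "eef_rot": TCP orientation; "wrist_force": force on the tool from outside, world axes, zero at the start; "moment": the same for the moment, N m; "finger_gap": finger opening in mm.
Only numpy, scipy, OpenCV 4.12 (cv2) and the standard library are available. Lean on these libraries where they do the work, as an engineer would, in place of code of your own. Each camera call takes 0.05 s, during which the arm holds its last target. There are 200 camera calls.

## Working session

There is one attempt and no reset: what is moved stays moved. The work goes in short steps, Python scripts to look and compute and a tool call to move; the robot and the scene stay as the last step left them, time stands still between calls to the robot, and variables do not carry over. Pictures are saved under pics/ and viewed, on a budget of 10 in all, crops included, one or two more only if the job needs it, and the job is handed in when it is done.

Besides the shell and the picture viewer there is one more tool, called after "Request:" in YAML: its name, and indented under it one key for each argument. drive_tool: Moves the arm, as the interface text tells. Its arguments: {"type":"object","properties":{"motion":{"type":"array","items":{"type":"number"}},"jaw":{"type":"number"},"grip_force":{"type":"number"}},"required":["motion"]}

```bash
mkdir -p pics
cat > h.py <<'E'
import numpy as np, cv2
from cell import *
def pix(name,uv):
    i=camera_info(name); f=200/np.tan(np.radians(i["fovy"])/2)
    K=np.array([[f,0,i["cx"]],[0,f,i["cy"]],[0,0,1]])
    s=cv2.undistortPoints(np.float64(uv).reshape(-1,1,2),K,np.array([i["k1"],0,0,0.]))[:,0]
    M=np.linalg.inv(np.array(i["camera_from_world"]))
    d=np.c_[s[:,0],-s[:,1],-np.ones(len(s))]@M[:3,:3].T
    return M[:3,3],d
def onplane(name,uv,z):
    o,d=pix(name,uv); return o+d*((z-o[2])/d[:,2])[:,None]
E
python3 - <<'E'
from h import *
for n in("top","scene"):
    im=camera(n); cv2.imwrite(f"pics/{n}0.png",im[:,:,::-1])
    h=cv2.cvtColor(im,cv2.COLOR_RGB2HSV)
    R=((h[...,0]<6)|(h[...,0]>174))&(h[...,1]>150)&(h[...,2]>80)
    Y=(abs(h[...,0].astype(int)-27)<5)&(h[...,1]>150)&(h[...,2]>80)
    for nm,m,z in(("red",R,139),("yel",Y,137)):
        k,l,s,c=cv2.connectedComponentsWithStats(m.astype(np.uint8))
        for j in range(1,k):
            if s[j,4]>15:
                p=np.argwhere(l==j)[:,::-1].astype(np.float32)
                print(n,nm,s[j],c[j].round(1),cv2.minAreaRect(p),onplane(n,[c[j]],z).round(1))
print(read_state()); print(grip_depth)
E
```

```text
top red [371 221  30   8  80] [385.4 224.2] ((385.5384521484375, 224.19232177734375), (2.5495095252990723, 29.613536834716797), 78.69007110595703) [[ 506.2 -180.   139. ]]
top red [459 286   8   9  58] [462.5 289.9] ((462.5, 290.0), (8.0, 7.0), 90.0) [[ 299.  -417.7  139. ]]
top red [563 316   9   5  42] [567.1 318.1] ((567.0, 318.0), (4.0, 8.0), 90.0) [[ 209.3 -744.3  139. ]]
top yel [456 284   9  13  34] [458.1 290.1] ((459.0000915527344, 290.5000305175781), (13.096923828125, 7.033533096313477), 75.96376037597656) [[ 298.4 -404.4  137. ]]
scene red [232 135   8   7  46] [235.6 138.1] ((235.5, 138.0), (6.0, 7.0), 90.0) [[ 431.8 -357.7  139. ]]
scene red [258 161  31   7  98] [272.4 164. ] ((272.9776916503906, 164.17100524902344), (30.265369415283203, 3.449044942855835), 7.431407928466797) [[ 505.9 -180.8  139. ]]
scene yel [230 137  13   8  39] [236.4 141.4] ((236.19232177734375, 140.9615478515625), (5.88348388671875, 12.551432609558105), 78.69007110595703) [[ 444.5 -347.7  137. ]]
scene yel [314 168   4   6  17] [315.2 169.8] ((315.5, 170.5), (5.0, 3.0), 90.0) [[478.2 -45.3 137. ]]
{'clock': 0.1, 'joints': array([ 1.07741120e+00,  3.00434512e-01,  1.52146990e+00, -1.86946872e-05,
        1.32070529e+00, -6.66044093e-02]), 'qd': array([ 0.00079549, -0.00326523, -0.00044115,  0.0013241 ,  0.00201578,
        0.000175  ]), 'effort': array([-1.42441348e-05, -5.32646763e+01, -3.53279650e+01,  7.08008045e-02,
        2.36168504e-02, -3.08263179e-05]), 'eef_pos': array([227.56202042, 500.4463253 , 178.3534453 ]), 'eef_rot': array([-3.14057666e+00, -4.96215195e-05,  2.71481655e+00]), 'wrist_force': array([-0.12770721,  0.20367523,  1.30042129]), 'moment': array([0.01515057, 0.00216426, 0.00541334]), 'finger_gap': 93.71721721550603}
18.8
```

Run:
```python
from h import *
a=cv2.imread("pics/top0.png");b=cv2.imread("pics/scene0.png")
cv2.imwrite("pics/ab.png",np.vstack([cv2.resize(a[150:330,240:560],(800,450))[:300],cv2.resize(b[90:270,150:470],(800,450))[50:350]]))
```

```text
(no output)
```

View pics/ab.png

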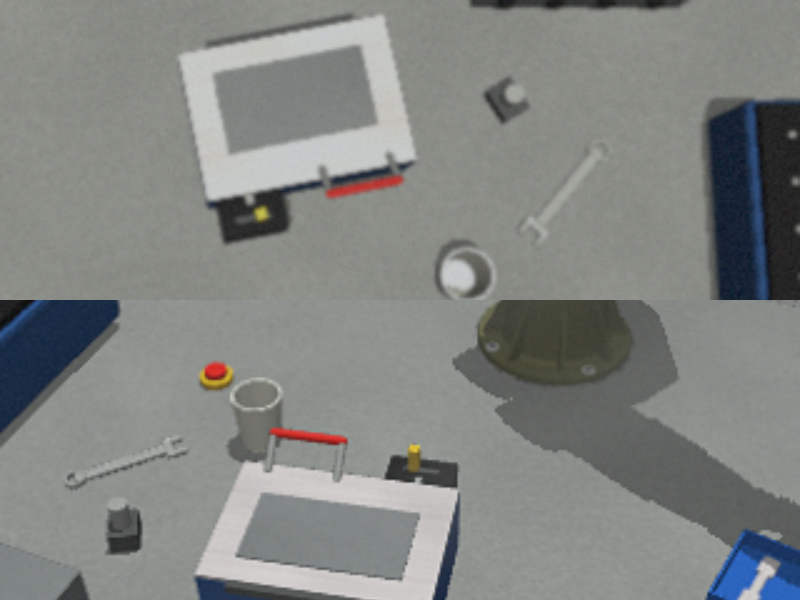

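Run:
```python
from h import *
for n in("top","scene"):
    im=cv2.imread(f"pics/{n}0.png"); h=cv2.cvtColor(im,cv2.COLOR_BGR2HSV)
    R=((h[...,0]<6)|(h[...,0]>174))&(h[...,1]>150)&(h[...,2]>80)
    x,y=(371,218) if n=="top" else (256,158)
    p=np.argwhere(R[y:y+14,x:x+36])[:,::-1]+[x,y]
    P=onplane(n,p,141)[:,:2]
    r=cv2.minAreaRect(P.astype(np.float32)); vx=cv2.fitLine(P.astype(np.float32),cv2.DIST_L2,0,.01,.01).ravel()
    print(n,r,vx,np.arctan2(vx[1],vx[0])) 
    Y=(abs(h[...,0].astype(int)-27)<8)&(h[...,1]>100)&(h[...,2]>60)
    k,l,s,c=cv2.connectedComponentsWithStats(Y.astype(np.uint8))
    for j in range(1,k):
        if s[j,4]>5: print(n,s[j],c[j],onplane(n,[c[j]],137)[0])
```

```text
top ((506.0439147949219, -180.2125244140625), (8.147011756896973, 94.70962524414062), 11.273480415344238) [ 1.9798137e-01 -9.8020577e-01  5.0592578e+02 -1.7979433e+02] -1.3714982
top [341 232   6   7  32] [344.      234.96875] [472.13551808 -47.8596971  137.        ]
top [455 283  15  15  89] [460.78651685 289.94382022] [ 298.72839638 -412.8077427   137.        ]
scene ((507.9970703125, -178.20126342773438), (16.27718734741211, 98.72056579589844), 10.806886672973633) [ 1.9207610e-01 -9.8138005e-01  5.0790485e+02 -1.7971483e+02] -1.3775191
scene [249  28   2   6   8] [249.625  30.375] [-338.51817609 -725.74138664  137.        ]
scene [290  44   4   5   6] [292.          46.16666667] [-258.71870746 -464.22563844  137.        ]
scene [342  49   5   5   8] [343.75   51.125] [-300.43727851 -231.60830941  137.        ]
scene [230 137  13   9  60] [236.35       141.93333333] [ 447.17484845 -346.27359687  137.        ]
scene [313 168   5  11  52] [315.03846154 172.90384615] [492.03500008 -40.23154    137.        ]
scene [282 308   6   4   7] [284.42857143 309.14285714] [964.83179568  77.0854171  137.        ]
scene [296 311   3   4   6] [297.16666667 312.33333333] [961.19149243 108.60428946 137.        ]
```

The top view shows the case with the red bar at (385,224) and the knob at (344,235). The cup, jaw and wrench lie to the right of the case. The bar centre is at about (506,-180) with a case yaw of about 0.197, and the knob offset agrees with this. First I'll turn the tool so its y lies along the case's x.

Request:
drive_tool:
  motion: [0,0,-10,0.12,0,0,-10,0.12,0,0,-10,0.12,0,0,-10,0.12,0,0,-10,0.12,0,0,-10,0.12,0,0,-5,0.12,0,0,0,0.12]
  jaw: 0
  grip_force: 20

```text
clock: 0.77
eef_pos: [226.9, 499.2, 243.0]
eef_rot: [-3.136, 0.007, 1.721]
wrist_force: [0.1, -0.3, 0.3]
finger_gap: 94.3
```

Request:
drive_tool:
  motion: [0,0,0,0,0,0,0,-0.045,-35,7,0,0,-40,8,0,0,-40,8,0,0,-40,8,0,0,-40,8,0,0,-40,8,0,0]

```text
clock: 1.43
eef_pos: [319.2, 275.6, 239.9]
eef_rot: [-3.13, 0.01, 1.803]
wrist_force: [1.1, 0.7, -0.2]
finger_gap: 94.1
```

Request:
drive_tool:
  motion: [-40,8,0,0,-40,8,0,0,-40,8,0,0,-40,8,0,0,-40,8,0,0,-40,8,0,0,-20,8,0,0,0,0,0,0]

```text
clock: 2.1
eef_pos: [436.8, 23.8, 240.5]
eef_rot: [-3.128, 0.01, 1.837]
wrist_force: [-0.6, 1.0, -0.1]
finger_gap: 94.0
```

Request:
drive_tool:
  motion: [-35,2,0,0.03,-35,2,0,0.02,-35,3,0,0.02,-35,4,0,0,-35,5,0,0,-25,4,0,0,0,0,0,0,0,0,0,0]

```text
clock: 2.77
eef_pos: [502.0, -172.8, 239.0]
eef_rot: [-3.124, 0.007, 1.797]
wrist_force: [0.0, 0.6, 0.6]
finger_gap: 93.8
```

Request:
drive_tool:
  motion: [-5,2,0,0.02,-3,1,10,0.01,0,0,20,0,0,0,20,0,0,0,20,0,0,0,15,0,0,0,10,0,0,0,0,0]

```text
clock: 3.43
eef_pos: [505.1, -174.3, 137.6]
eef_rot: [-3.125, 0.007, 1.776]
wrist_force: [-0.0, -0.6, -0.9]
finger_gap: 93.8
```

Run:
```python
from h import *
print(read_state())
a=camera("top")[:,:,::-1];b=camera("scene")[:,:,::-1]
cv2.imwrite("pics/c.png",np.hstack([cv2.resize(a[180:270,330:430],(400,360)),cv2.resize(b[120:210,230:330],(400,360))]))
```

```text
{'clock': 3.4333, 'joints': array([-0.39235357,  0.30930049,  1.60817408, -0.01602112,  1.23340812,
       -0.59230943]), 'qd': array([ 0.01594225, -0.01176253, -0.006024  ,  0.00063749,  0.01234006,
        0.00109951]), 'effort': array([-1.67501410e-01, -5.27250552e+01, -3.41530144e+01,  7.43801880e-03,
       -4.68048658e-01,  9.12195537e-05]), 'eef_pos': array([ 505.10181553, -174.26859764,  137.5657225 ]), 'eef_rot': array([-3.1254392 ,  0.00729206,  1.77618478]), 'wrist_force': array([-0.02090467, -0.61220044, -0.8971948 ]), 'moment': array([-0.0394562 ,  0.09417436,  0.04100926]), 'finger_gap': 93.84067615460543}
```

View pics/c.png

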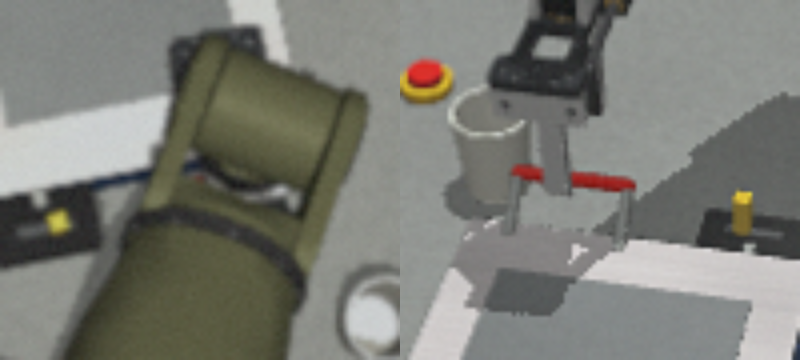

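The scene view shows the rear finger behind the bar, near its middle at (574,178), and the knob is untouched. I'll go down the last bit and close softly.

Request:
drive_tool:
  motion: [-4,0,9,0,-2,0,8,0,0,0,2,0,0,0,0,0]

```text
clock: 3.87
eef_pos: [508.6, -181.8, 121.9]
eef_rot: [-3.132, 0.012, 1.776]
wrist_force: [-0.3, -0.2, 0.2]
finger_gap: 94.0
```

Request:
drive_tool:
  motion: [0,0,0,0,0,0,0,0,0,0,0,0,0,0,0,0,0,0,0,0,0,0,0,0,0,0,0,0,0,0,0,0]
  jaw: 1
  grip_force: 15

```text
clock: 4.53
eef_pos: [509.1, -182.2, 123.1]
eef_rot: [-3.133, 0.013, 1.776]
wrist_force: [-0.5, -1.0, -0.2]
finger_gap: 44.7
```

Request:
drive_tool:
  motion: [0,0,0,0,0,0,0,0,0,0,1,0,0,0,1,0,0,0,0,0,0,0,0,0,0,0,0,0,0,0,0,0]

```text
clock: 5.2
eef_pos: [509.0, -182.1, 120.8]
eef_rot: [-3.133, 0.013, 1.776]
wrist_force: [0.4, 0.2, -0.4]
finger_gap: 0.7
```

Run:
```python
from h import *
s=read_state();print(s['finger_gap'],s['wrist_force'])
a=camera("top")[:,:,::-1];b=camera("scene")[:,:,::-1]
cv2.imwrite("pics/d.png",np.hstack([cv2.resize(a[180:270,330:430],(400,360)),cv2.resize(b[120:210,230:330],(400,360))]))
```

```text
0.7035636545267066 [ 0.36494351  0.23112886 -0.42661649]
```

View pics/d.png

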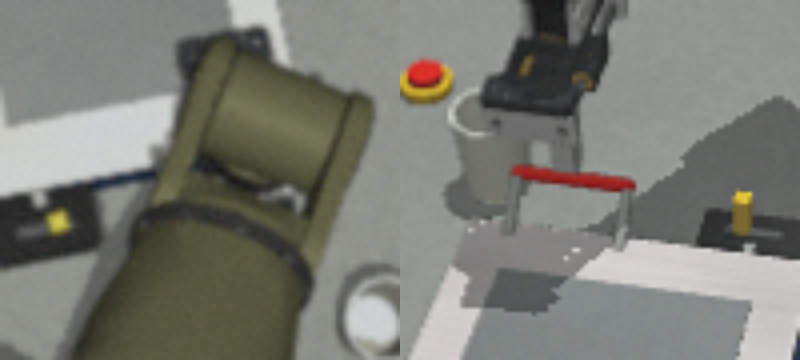

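```bash
cat >> h.py <<'E'
def proj(name,P):
    i=camera_info(name); f=200/np.tan(np.radians(i["fovy"])/2)
    p=np.c_[np.atleast_2d(P),np.ones(len(np.atleast_2d(P)))]@np.array(i["camera_from_world"]).T
    s=np.c_[p[:,0],-p[:,1]]/-p[:,2:3]; s=s*(1+i["k1"]*(s**2).sum(1,keepdims=True))
    return s*f+[i["cx"],i["cy"]]
E
python3 - <<'E'
from h import *
s=read_state();t=s['eef_pos'];print(s['eef_rot'])
print(np.linalg.inv(np.array(camera_info("scene")["camera_from_world"]))[:3,3])
print(np.linalg.inv(np.array(camera_info("top")["camera_from_world"]))[:3,3])
pts=np.array([t,t+[0,0,18.8],[506,-180,139],t+[0,0,80]])
q=proj("scene",pts);print(q)
b=camera("scene")[:,:,::-1].copy()
z=cv2.resize(b[130:190,240:320],(800,600),interpolation=cv2.INTER_CUBIC)
for u in q: cv2.circle(z,tuple(int(v) for v in ((u-[240,130]+.5)*10)),4,(255,0,255),1)
cv2.imwrite("pics/e.png",z)
E
```

```text
[-3.13334236  0.01274191  1.77614773]
[1452.40526778  365.42886316 1075.24490927]
[ 314.05070443    6.55222735 1679.9895602 ]
[[272.04584381 168.83214892]
 [271.60833342 164.381545  ]
 [272.65301578 164.10364753]
 [270.1355584  149.31880783]]
```

View pics/e.png

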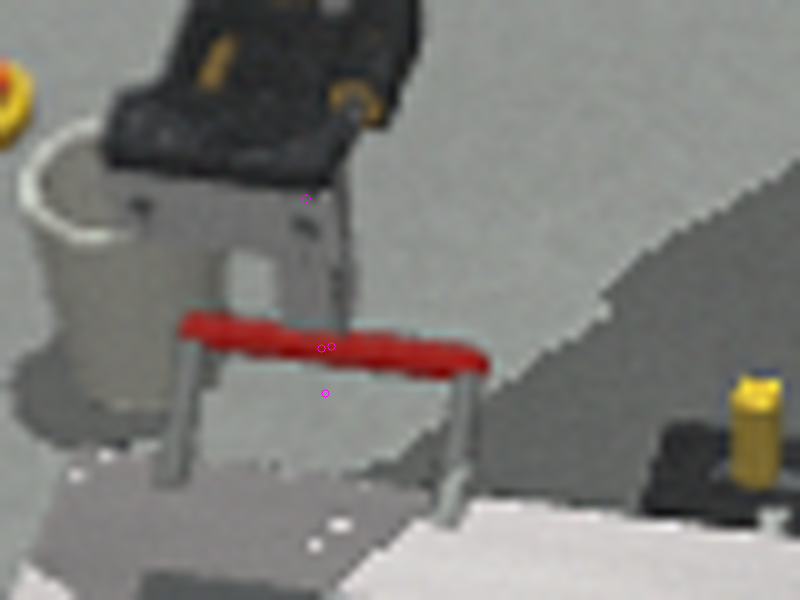

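The red bar is unbroken, and the shut fingers end at about its upper edge (around (272,163) in the full picture). The reported TCP projects well below that. So the fingers seem to have closed above the bar, and the reading looks about 20 mm or more too low. I'll check by pressing down gently with the fingers shut.

Request:
drive_tool:
  motion: [0,-1,1,0,0,-1,1,0,0,0,1,0,0,0,1,0]

```text
clock: 5.68
eef_pos: [507.2, -182.8, 118.2]
eef_rot: [-3.135, 0.014, 1.776]
wrist_force: [-6.0, 3.4, 15.0]
finger_gap: 0.3
```

It touched at a reported z of about 118, where the true tip must be at the bar's top (145). The TCP reading is therefore about 26 mm low. I'll back up, half open, and go down to a reported z of about 95, watching the force.

Request:
drive_tool:
  motion: [0,0,-8,0,0,0,-8,0,0,0,0,0,0,0,0,0,0,0,0,0,0,0,0,0,0,0,0,0,0,0,0,0]
  jaw: 0.35

```text
clock: 6.35
eef_pos: [507.1, -182.6, 135.1]
eef_rot: [-3.135, 0.014, 1.776]
wrist_force: [-0.3, 0.2, -1.2]
finger_gap: 50.9
```

Request:
drive_tool:
  motion: [0,0,0,0,0,0,0,0,0,0,3,0,0,0,4,0,0,0,4,0,0,0,4,0,0,0,4,0,0,0,0,0]

```text
clock: 7.02
eef_pos: [506.5, -182.7, 113.1]
eef_rot: [-3.133, 0.013, 1.776]
wrist_force: [0.0, -0.3, -1.0]
finger_gap: 61.2
```

Request:
drive_tool:
  motion: [0,0,4,0,0,0,4,0,0,0,4,0,0,0,3,0,0,0,0,0]

```text
clock: 7.43
eef_pos: [506.3, -182.9, 96.1]
eef_rot: [-3.133, 0.013, 1.776]
wrist_force: [0.9, 0.4, -0.7]
finger_gap: 61.4
```

Request:
drive_tool:
  motion: [0,0,0,0,0,0,0,0,0,0,0,0,0,0,0,0,0,0,0,0,0,0,0,0,0,0,0,0,0,0,0,0]
  jaw: 1

```text
clock: 8.1
eef_pos: [508.2, -182.8, 97.0]
eef_rot: [-3.138, 0.014, 1.776]
wrist_force: [28.0, 7.2, -7.7]
finger_gap: 11.6
```

Gripped with a gap of 11.6 mm. The bar pushes the tool toward +x, so I'll relieve that side load before tugging.

Request:
drive_tool:
  motion: [0,1,0,0,0,1,0,0,0,1,0,0]

```text
clock: 8.35
eef_pos: [508.2, -182.8, 96.6]
eef_rot: [-3.13, 0.013, 1.776]
wrist_force: [-9.2, -0.0, 7.2]
finger_gap: 11.3
```

Request:
drive_tool:
  motion: [0,0,0,0,0,0,-1,0,0,0,-1,0]

```text
clock: 8.6
eef_pos: [508.4, -182.7, 98.6]
eef_rot: [-3.131, 0.013, 1.776]
wrist_force: [2.9, 0.7, -3.6]
finger_gap: 11.2
```

Request:
drive_tool:
  motion: [0,0,-1,0,0,0,-1,0]

```text
clock: 8.77
eef_pos: [508.8, -182.6, 100.6]
eef_rot: [-3.131, 0.013, 1.776]
wrist_force: [3.8, 0.2, -2.7]
finger_gap: 11.9
```

Request:
drive_tool:
  motion: [0,0,-1,0,0,0,-1,0]

```text
clock: 8.93
eef_pos: [509.2, -182.5, 102.7]
eef_rot: [-3.132, 0.013, 1.776]
wrist_force: [5.9, -0.8, -3.3]
finger_gap: 11.1
```

Request:
drive_tool:
  motion: [0,0,-1,0,0,0,0,0]

```text
clock: 9.1
eef_pos: [509.6, -182.5, 104.0]
eef_rot: [-3.133, 0.013, 1.776]
wrist_force: [3.3, -0.4, -2.2]
finger_gap: 11.3
```

Request:
drive_tool:
  motion: [0,0,-1,0]

```text
clock: 9.18
eef_pos: [509.7, -182.4, 105.0]
eef_rot: [-3.133, 0.013, 1.776]
wrist_force: [6.3, 0.9, -3.6]
finger_gap: 11.4
```

Request:
drive_tool:
  motion: [0,0,-1,0]

```text
clock: 9.27
eef_pos: [510.0, -182.3, 106.1]
eef_rot: [-3.134, 0.013, 1.776]
wrist_force: [5.5, 0.2, -4.3]
finger_gap: 11.6
```

Request:
drive_tool:
  motion: [0,0,-1,0]

```text
clock: 9.35
eef_pos: [510.3, -182.3, 107.1]
eef_rot: [-3.135, 0.014, 1.776]
wrist_force: [6.3, 0.3, -4.5]
finger_gap: 11.2
```

Request:
drive_tool:
  motion: [0,0,-1,0,0,0,-1,0]

```text
clock: 9.52
eef_pos: [510.8, -182.2, 109.3]
eef_rot: [-3.136, 0.014, 1.776]
wrist_force: [6.1, 0.9, -3.7]
finger_gap: 11.7
```

Request:
drive_tool:
  motion: [0,1,-1,0,0,0,-1,0,0,0,-1,0]

```text
clock: 9.77
eef_pos: [511.5, -182.0, 112.3]
eef_rot: [-3.135, 0.014, 1.776]
wrist_force: [6.0, 0.5, -4.2]
finger_gap: 11.3
```

Request:
drive_tool:
  motion: [0,1,-2,0,0,0,-2,0,0,1,-2,0]

```text
clock: 10.02
eef_pos: [513.1, -181.7, 118.4]
eef_rot: [-3.134, 0.014, 1.776]
wrist_force: [-5.0, -3.4, -1.4]
finger_gap: 11.4
```

Run:
```python
from h import *
s=read_state();print(s['finger_gap'],s['wrist_force'],s['eef_pos'])
b=camera("scene")[:,:,::-1]
cv2.imwrite("pics/f.png",cv2.resize(b[130:205,220:340],(800,500),interpolation=cv2.INTER_CUBIC))
```

```text
11.368031205520522 [-5.0332851  -3.44642679 -1.36479655] [ 513.12921167 -181.68213971  118.43640542]
```

View pics/f.png

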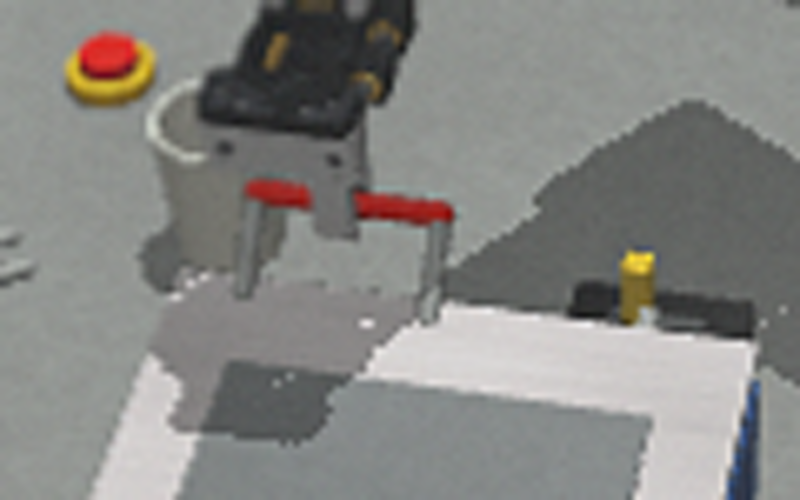

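The cover is up about 22 mm, roughly 0.1 rad, and past where the catch would stop it, at only about 4 N. The fingers hold the bar at (335,200) and the knob has not moved. The catch is not holding the cover, so I'll leave the knob alone and raise the cover along its arc.

Request:
drive_tool:
  motion: [0,2,-6,0,0,2,-6,0,0,2,-6,0,0,2.5,-6,0,0,2.5,-6,0,0,2.5,-6,0]
  grip_force: 22

```text
clock: 10.57
eef_pos: [527.1, -178.9, 157.8]
eef_rot: [-3.132, 0.014, 1.775]
wrist_force: [4.9, -2.7, -5.5]
finger_gap: 11.1
```

Request:
drive_tool:
  motion: [0,3,-6,0,0,3,-6,0,0,3.5,-5.5,0,0,3.5,-5.5,0,0,4,-5.5,0,0,4,-5,0,0,4,-5,0,0,4,-5,0]

```text
clock: 11.23
eef_pos: [557.6, -172.9, 207.3]
eef_rot: [-3.13, 0.016, 1.775]
wrist_force: [-0.1, -4.2, -3.2]
finger_gap: 11.3
```

Request:
drive_tool:
  motion: [0,5,-5,0,0,5,-5,0,0,5,-5,0,0,5,-4.5,0,0,5,-4.5,0,0,5,-4,0,0,5.5,-4,0,0,5.5,-4,0]

```text
clock: 11.9
eef_pos: [600.5, -164.4, 248.8]
eef_rot: [-3.128, 0.019, 1.773]
wrist_force: [-0.8, -4.7, -1.0]
finger_gap: 11.4
```

Request:
drive_tool:
  motion: [0,0,0,0,0,0,0,0,0,0,0,0,0,0,0,0]

```text
clock: 12.23
eef_pos: [601.5, -164.3, 249.5]
eef_rot: [-3.128, 0.019, 1.774]
wrist_force: [-0.9, -4.6, -0.2]
finger_gap: 11.1
```

Run:
```python
from h import *
s=read_state();print(s['finger_gap'],s['wrist_force'],s['eef_pos'],abs(s['qd']).max())
b=camera("scene")[:,:,::-1]
cv2.imwrite("pics/g.png",cv2.resize(b[80:205,200:400],(800,500),interpolation=cv2.INTER_CUBIC))
```

```text
11.062935993343412 [-0.8805295  -4.62453884 -0.20178107] [ 601.5369315  -164.25015163  249.52913396] 0.003301064196480393
```

View pics/g.png

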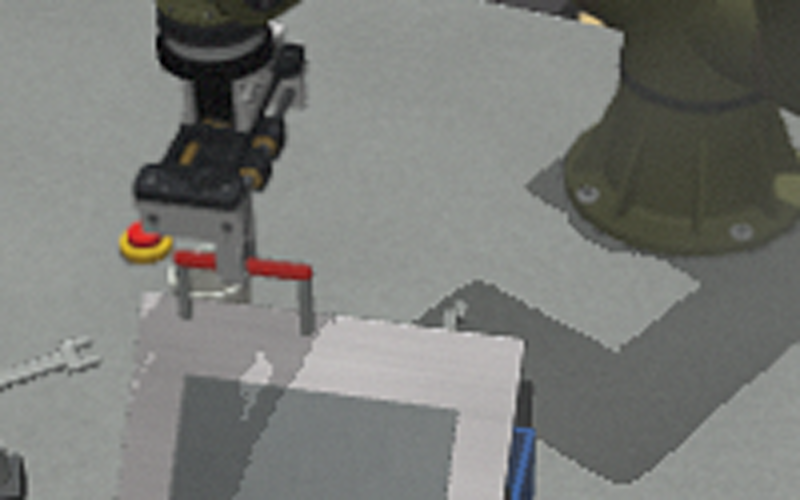

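The cover is open about 45–47 degrees and held at the bar (230,265). The arm is at rest, so I'm handing in.

```bash
python3 -c "
from h import *
print(sign_off()); s=read_state(); print(s['clock'],s['eef_pos'],s['finger_gap'],s['wrist_force'])"
```

```text
the job is handed in; nothing more can be done
None
the job is handed in; nothing more can be done
```

The cover is half open and the gripper is still holding it by its red handle. I handed the job in at about 12 s of the 64 s allowed.

- **Tug:** I pulled the cover up gently by the handle. It rose past the height where the catch would have stopped it, with only about 4 N of lift. So the catch was not holding it, and I never touched the yellow knob.
- **Lift:** I raised the cover along its arc to about 0.8 rad (45–47°), worked out from the tool's rise and forward travel.
- **Last checks:** The fingers were on the bar with an 11.1 mm gap and a 22 N grip setting. The arm was still (joint speeds below 0.004 rad/s) and the force at the wrist was about 5 N. The last picture showed the cover up and the bar in the fingers. I did not measure the loose items again, but nothing came near them.

**What disagreed:**
- **First grasp:** It closed on nothing, above the bar. A light press with shut fingers (about 15 N, on the bar's top) showed the tips about 26 mm higher than the reported tool position. I regrasped lower, and that grip held.
- **Side push:** Closing that second grip gave a brief push of about 28 N at the wrist, which I relieved before tugging.
- **After hand-in:** The final state could not be read, because the robot no longer answers once the job is handed in.

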